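Hook up the plate press's guard and run the plate in

TASK

Load the bench plate press: lift its clear drop guard by the red stay bar and hook the slot of the bar over the catch pin so that the guard hangs up by itself, then let go and push the plate carrier fully home under the press. Never let the guard drop, and leave the other things on the bench where they stand.

Things in the scene. Friction and masses are not known exactly. Their poses are not given: they have to be found in the camera images.
- press: Bench plate press fixed to the bench: white base 320 deep (x -170 to 150), 260 wide, 30 high, apron 150 wide out to x -263; blue crosshead (z 190-235), air cylinder up to z 297. Origin: centre of its underside; z up; its -x axis points out of its front (guard and carrier side). Guard channels 20 x 20 centred at x -50, y +-102, tops at z 268.
- guard (a joint): Height (m) of the clear guard (sheet 180 x 130 mm, aluminium frame, yellow cross rail) above its down position: 0 down (lower edge 42 mm above the bench), 0.085 hung on the catch pin, 0.109 at its top stop. It slides straight up and down at press x -50, weighs 0.5 to 0.8 kg with its bar and falls when let go. While down it bars the plate's way.
- bar (a joint): Lean (rad) of the red stay bar about its pivot on the guard: 0 upright, growing as it leans towards press +y (inwards over the guard, away from the pin); range -0.12 to 0.62, a stiff pivot (under 1 N at its end) keeps it where it is left. Hinge axis: press x. It passes clear of the pin while it leans more than about 0.35; hooked, it stands upright (0).
- bar_pivot (a point): Pivot of the bar, on the yellow rail at press x -72, y -102 mm, 70 mm above the bench with the guard down; it rises with the guard.
- bar_grip (a point): Middle of the bar's grip, a black round rod of 20 mm diameter, 70 mm long, standing out forwards (along press -x) near the bar's upper end, 155 mm from the pivot along the bar; the point is 44 mm in front of the bar's mid-plane. It can be pinched from above, fingers at its two sides, and may turn between them. Lift, swing and lower by it.
- slot_seat (a point): Point of the red bar (35 mm wide, 6 thick) where the pin's axis lies when hooked: upper end of its slot, 90 mm from the pivot. The slot is an upside-down L: a mouth open on the -y edge, 55 to 78 mm from the pivot, leads to the bar's middle; from there the 15 mm wide slot goes up to its closed end at 95 mm, behind a hook lip on the -y edge.
- catch_pin (a point): Steel catch pin on the front of the -y channel, 245 mm above the bench: axis (along press x) of its 10 mm groove in the bar's plane; head 18 mm wide. Swing the bar over the pin with the guard 17 to 30 mm above its hooked height (the top stop, 24 mm above it, is right), then lower until the slot's closed end rests on the pin.
- carrier (a joint): How far (m) the plate carrier is drawn out to the front: 0 fully home against its stop, under the press; it starts 0.122 to 0.160 out. It slides with about 2 N of friction and stays where it is left. A deep-well plate with a green cap mat (128 x 88 mm, top 88 mm above the bench) is clipped to it.
- tab_face (a point): Middle of the front face of the carrier's upright push tab (80 mm wide, 39 to 86 mm above the bench, black top edge); it looks along press -x, the point is 60 mm above the bench. Pushing it along press +x runs the carrier in. Home, it lies at press x -193; the grip rod of the hooked bar ends at x -148.
- beaker: Bystander: empty glass beaker, 64 mm wide, 75 mm high; origin under its centre.
- mat_stack: Bystander: stack of green cap mats, 126 x 84 x 16 mm; origin under its centre.
- reagent: Bystander: clear jar with a blue cap, 52 mm wide, 95 mm high; origin under its centre.
- tip_box: Bystander: blue pipette tip box with clear lid, 122 x 82 x 66 mm; origin under its centre.
- tube_rack: Bystander: orange rack with blue-capped tubes, 200 x 90 mm, 114 mm high; origin under its centre.
- pipette: Bystander: grey pipette lying on the bench, 240 x 26 x 22 mm; origin under its middle.
- timer: Bystander: white bench timer, 62 x 75 x 20 mm; origin under its centre.

How it is judged (in metres and radians):
On the way, in this order (a step that is already met when the one before it is completed fails the run):
1. the guard hangs by itself: the bar's slot is on the catch pin and the fingers have let go of the bar (value of joint guard between 0.08 and 0.091 m and distance between slot_seat and catch_pin below 0.007 m and value of joint bar between -0.08 and 0.08 rad and contact force between each of the arm, the fingers and guard below 0.3 N), for 0.3 s.
2. the carrier is fully home while the guard stays hooked up (value of joint guard between 0.08 and 0.091 m and distance between slot_seat and catch_pin below 0.007 m and value of joint bar between -0.08 and 0.08 rad and value of joint carrier below 0.004 m), for 0.2 s.
At the end, for the whole second after the job is handed in: The guard hangs at 80 to 91 mm with the catch pin in the closed end of the bar's slot (within 7 mm of the seat point, the bar upright within 0.08 rad), the carrier is within 4 mm of home, and no bystander has moved more than 30 mm (all of step 2 and distance of each of beaker, mat_stack, reagent, tip_box, tube_rack, pipette, timer from where it was at the start of the episode below 0.03 m); the robot touches nothing.
It fails at once if the guard drops (it comes down faster than 0.4 m/s) (velocity of joint guard below -0.4 m/s).
It fails at once if a bystander is pushed more than 30 mm or knocked over (distance of any of beaker, mat_stack, reagent, tip_box, tube_rack, pipette, timer from where it was at the start of the episode above 0.03 m or angle between any of beaker, mat_stack, reagent, tip_box, tube_rack, pipette, timer's own z axis and vertical above 0.5 rad).
It also fails if it takes over 51 s, if anything falls off the work surface, if the arm or the gripper's body presses on something with over 40 N, if the wrist force passes 120 N, or if a joint passes its speed limit or range.

ROBOT

A 7-joint arm with a two-finger parallel gripper is mounted at the origin on the work surface. World frame = base frame: x ahead of the robot, y to its left, z up, the work surface at z = 0. Lengths are in m, angles in degrees, forces in N, time in s.
With the tool pointing down it reaches from about 0.425 to 0.875 m from the base axis. Payload 4.7 kg.
Tool frame: the origin (TCP) lies midway between the tips of the shut fingers; the grasp point (between the pads) lies env.grip_point_offset behind it (env.grip_point_offset is the distance from the TCP to the grasp point, in m); x points along the fingers, y is the direction in which the jaws open and shut, and the axes are right-handed (so a half turn about x gives the same grasp; the last joint's range is limited). The gripper opens to 87 mm and grips with 3 to 60 N. Pads are 19 mm wide; open, the fingers measure 117 mm over their backs; the gripper's body (75 mm by 190 mm) begins 51 mm behind the grasp point.
Start: joints at [75.865, 18.392, -4.016, 83.108, 1.295, 78.541, -3.26], TCP at [0.168, -0.628, 0.223] pointing down, gripper open.
Joint ranges: [-163.93, 163.93], [-17.29, 119.83], [-79.2, 71.16], [3.27, 140.29], [-89.18, 269.18], [5.43, 117.66], [-154.24, 154.24]. Speed limits (degrees/s): [147.25, 147.25, 180, 180, 180, 180, 180].

INTERFACE

Orientations are given as [roll, pitch, yaw] about the fixed x, y, z axes, in that order (R = Rz(yaw) Ry(pitch) Rx(roll)).
In Python, from cell import readout, read_camera, camera_params, sign_off, spot_in, pinpoint, env gives the robot as it stands.
- The arm moves only by the shell command python3 -m pendant 'ROWS' [OPENING] [FORCE]. ROWS is a JSON object of lists of equal length, an entry for each row: "xyz": the shift along the world's x, y, z in m, a list of three; "turn": the turn about the world's z in rad. A call has 1 to 10 rows; each row shifts and turns the pose as measured when the row begins; what a row does not reach is not made up. A row lasts 1/8 s, in which the tool goes at most 62.5 mm and 10.7 degrees, less where a joint would pass 70% of its speed; a pose out of reach is approached as far as the arm can. A call is refused whole if a number of a shift passes 0.0625 or a number of a turn 0.188, either way. A call with a gripper value outside its range is refused whole. OPENING is the opening, from 0 (shut) to 1 (fully open), set as the call begins (- or left out, the last holds). The fingers move at their own pace and stop on an object; FORCE is the grip in N (left out, the last holds). Time passes only in rows, so rows that do not move let the fingers close. It gives the time, the measured TCP pose, the force and the opening at its end, in the units of the state.
- readout.get_obs(): the state, without advancing time (a new reading comes with each control period).
- read_camera(name): name is "side" or "top"; returns the picture (400x640x3 uint8, red, green, blue); there is no depth.
- camera_params(name): a dict with "fx", "fy", "cx", "cy" (pixels), "rvec" (rotation vector, rad) and "tvec" (3), from world to camera coordinates, as OpenCV has them. Camera axes: x right, y down, z forward; pixel columns grow to the right and rows downward; lengths in m; the calibration is good to about 2 mm. A picture is of the moment at which its call begins. camera_params takes no time and is no camera call.
- sign_off(): hands the job in, once; it reports no verdict.
Trained networks look in the newest picture that a camera, given by its name, has taken for a name from the list of things; names that differ only in an ending like _2 or _b are one class to them, and where a whole thing is asked for, a point or a joint stands for the part that bears it (a point fixed in the world has none). Each returns a list of dicts, best first, with "score" (0 to 1); they miss things now and then, are a little off and sometimes report something else, mostly with a low value. They report only what shows in the picture. A call takes as long as a camera call.
- spot_in(camera, name): "at" ([x, y, z] in m, in the coordinates of the camera as it stood for that picture, good to about 4 mm: the middle of the surface that is visible of it).
- pinpoint(camera, name): "at" ([x, y, z] in m, in the coordinates of the camera as it stood for that picture, good to about 4 mm: a listed point, or the origin of a listed thing).
The state is a dict: "time_s": time; "qpos": joint angles; "joint_velocities": joint speeds; "effort": joint torques, N m; "tool_pos": TCP position; "tool_rot": TCP orientation; "force": force on the tool from outside, world axes, zero at the start; "wrist_torque": the same for the moment, N m; "grip_width": finger opening in m.
Only numpy, scipy, OpenCV 4.12 (cv2) and the standard library are available. Lean on these libraries where they do the work, as an engineer would, in place of code of your own. Each camera call takes 0.05 s, during which the arm holds its last target.

## Working session

There is one attempt and no reset: what is moved stays moved. The work goes in short steps, Python scripts to look and compute and a shell command to move; the robot and the scene stay as the last step left them, time stands still between calls to the robot, and variables do not carry over. Pictures are saved under pics/ and viewed, and the job is handed in when it is done.

```bash
ls; mkdir -p pics
cat > h.py <<'E'
import numpy as np, cv2
from cell import *
def w(cam,p):
    c=camera_params(cam);R=cv2.Rodrigues(np.array(c['rvec'],float))[0]
    return R.T@(np.array(p)-np.array(c['tvec']).ravel())
def px(cam,p):
    c=camera_params(cam);R=cv2.Rodrigues(np.array(c['rvec'],float))[0]
    q=R@np.array(p)+np.array(c['tvec']).ravel();return np.round([c['fx']*q[0]/q[2]+c['cx'],c['fy']*q[1]/q[2]+c['cy']],1)
def snap(cam,n):
    im=read_camera(cam);cv2.imwrite('pics/%s.png'%n,cv2.cvtColor(im,cv2.COLOR_RGB2BGR));return im
def pp(cam,n,f=pinpoint):
    for d in f(cam,n)[:2]: print(cam,n,np.round(w(cam,d['at']),4),round(d['score'],2))
E
python3 - <<'E'
from h import *
o=readout.get_obs();print(o['time_s'],o['tool_pos'],o['tool_rot'],o['grip_width'],env.grip_point_offset)
for c in ['side','top']:
    snap(c,c+'0')
    for n in ['press','bar_pivot','bar_grip','catch_pin','tab_face','slot_seat']: pp(c,n)
print(readout.get_obs()['time_s'])
E
```

```text
pics
0.0 [ 0.16741383 -0.62751288  0.22143983] [-87.42120503  89.89123207 107.52344636] 0.08724641819818253 0.0187
side press [ 5.158e-01  1.619e-01 -2.000e-04] 0.94
side bar_pivot [0.6219 0.0963 0.0705] 0.8
side bar_grip [0.5493 0.0446 0.2117] 0.8
side catch_pin [ 0.3796 -0.1228  0.0024] 0.5
side catch_pin [0.552  0.045  0.2096] 0.34
side tab_face [ 0.5239 -0.1787  0.0617] 0.6
side slot_seat [0.5797 0.0911 0.1519] 0.76
top press [ 5.206e-01  1.648e-01 -1.000e-04] 0.88
top bar_pivot [0.6274 0.0974 0.0678] 0.95
top bar_pivot [ 0.6252 -0.4592 -0.0021] 0.26
top bar_grip [ 0.6283 -0.4561  0.0019] 0.63
top bar_grip [0.5583 0.0474 0.2051] 0.59
top catch_pin [0.6269 0.0907 0.2432] 0.94
top tab_face [ 0.5295 -0.1779  0.0569] 0.98
top tab_face [ 0.5196  0.1622 -0.0013] 0.68
top slot_seat [0.5821 0.0945 0.1498] 0.81
0.7
```

View pics/side0.png

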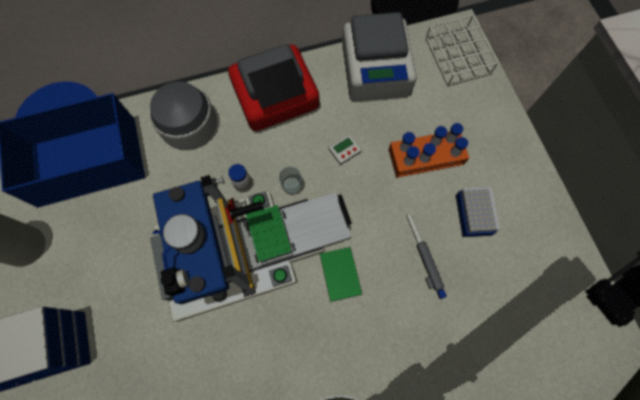

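View pics/top0.png

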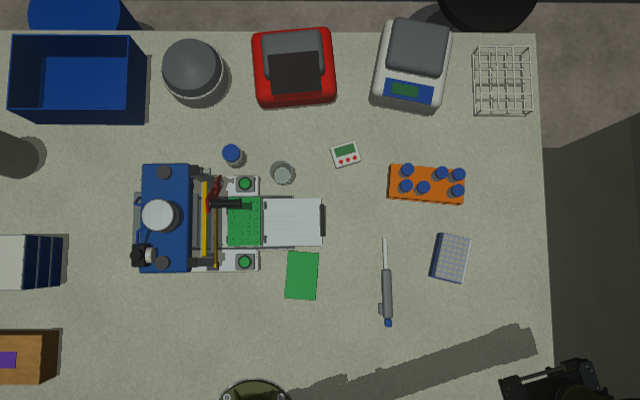

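```bash
cat > fit.py <<'E'
from h import *
from scipy.optimize import least_squares
from scipy.spatial.transform import Rotation as Ro
o=readout.get_obs();print(np.round(Ro.from_euler('xyz',o['tool_rot'],degrees=True).as_matrix(),3))
L={'press':(0,0,0),'bar_pivot':(-.072,-.102,.07),'catch_pin':(-.072,-.102,.245)}
obs=[];G=[];S=[]
for k in range(3):
  for c in ['side','top']:
    read_camera(c)
    for n in ['press','bar_pivot','catch_pin','tab_face','bar_grip','slot_seat']:
      for d in pinpoint(c,n)[:3]:
        p=w(c,d['at'])
        if n=='bar_grip' and abs(p-[.555,.046,.208]).max()<.03: G.append(p)
        if n=='slot_seat' and abs(p-[.58,.093,.15]).max()<.03: S.append(p)
        if n in L:
          l=np.array(L[n]); g=np.array([.52,.163,0])+[-l[1],l[0],l[2]] if 0 else np.array([.52-l[1],.163+l[0],l[2]])
          if abs(p-g).max()<.03: obs.append((n,p))
        if n=='tab_face' and abs(p-[.527,-.178,.06]).max()<.03: obs.append((n,p))
def loc(p,v): 
  a=v[2];e=p[:2]-v[:2];return np.array([np.cos(a)*e[0]+np.sin(a)*e[1],-np.sin(a)*e[0]+np.cos(a)*e[1]])
def f(v):
  r=[]
  for n,p in obs:
    q=loc(p,v); r+= [q[1]] if n=='tab_face' else list(q-np.array(L[n])[:2])
  return r
s=least_squares(f,[.52,.163,1.57],loss='soft_l1',f_scale=.005);v=s.x
print(len(obs),v,np.degrees(v[2]))
for n in list(L)+['tab_face']:
  P=[p for m,p in obs if m==n]; 
  if P: print(n,len(P),np.mean(P,0).round(4),np.std(P,0).round(4),'loc',np.mean([loc(p,v) for p in P],0).round(4))
g=np.mean(G,0);print('grip',g,np.std(G,0),loc(g,v)); g=np.mean(S,0);print('slot',g,loc(g,v))
def wd(l): 
  a=v[2];return np.round([v[0]+np.cos(a)*l[0]-np.sin(a)*l[1],v[1]+np.sin(a)*l[0]+np.cos(a)*l[1],l[2]],4)
print('pivot',wd(L['bar_pivot']),'hooked grip',wd((-.116,-.102,.31)))
for t in ['top','side']: print(t,[px(t,wd(l)) for l in [(-.072,-.102,.245),(.15,.13,.03),(-.17,-.13,.03),(-.17,.13,.03)]])
for n in ['beaker','mat_stack','reagent']: pp('top',n)
print(readout.get_obs()['time_s'])
E
python3 fit.py
```

```text
[[-0.     0.258 -0.966]
 [-0.    -0.966 -0.258]
 [-1.     0.     0.   ]]
24 [0.51972964 0.16299081 1.5901825 ] 91.11074616921464
press 6 [ 5.191e-01  1.627e-01 -5.000e-04] [0.0024 0.0019 0.0015] loc [-0.0003  0.0006]
bar_pivot 6 [0.6227 0.0947 0.0677] [0.0016 0.0014 0.0013] loc [-0.0703 -0.1016]
catch_pin 6 [0.625  0.0913 0.2443] [0.004  0.0027 0.0031] loc [-0.0737 -0.1038]
tab_face 6 [ 0.5262 -0.1787  0.0595] [0.0029 0.0017 0.0017] loc [-3.417e-01  1.000e-04]
grip [0.55264188 0.04703954 0.20813414] [0.00234009 0.00407439 0.00206161] [-0.11656748 -0.03065834]
slot [0.58065337 0.09289312 0.1513764 ] [-0.07126553 -0.05955344]
pivot [0.6231 0.093  0.07  ] hooked grip [0.624 0.049 0.31 ]
top [array([205.2, 171.5]), array([137.7, 273.8]), array([258.5, 174.5]), array([259.1, 271.3])]
side [array([217.7, 180.9]), array([171.7, 322. ]), array([268.4, 188.9]), array([296.3, 281.1])]
top beaker [ 0.6573 -0.0661 -0.0017] 0.78
top mat_stack [ 0.3833 -0.1189 -0.006 ] 0.58
top reagent [ 0.6981  0.0645 -0.0026] 0.9
2.95
```

```bash
python3 -m pendant '{"xyz":[[0.01,0.02,0.03],[0.028,0.05,0.03],[0.028,0.05,0.02],[0.028,0.05,0],[0.028,0.05,0],[0.028,0.05,0],[0.028,0.05,0],[0.028,0.05,0]],"turn":[0.05,0.1,0.1,0.1,0.1,0.1,0.1,0.1]}' 1
```

```text
time_s: 3.95
tool_pos: [0.3746, -0.2501, 0.3046]
tool_rot: [46.9, 89.7, -74.4]
force: [0.8, -0.1, 0.3]
grip_width: 0.0866
```

```bash
python3 -m pendant '{"xyz":[[0.03,0.05,0],[0.03,0.05,0],[0.03,0.05,0],[0.03,0.05,0],[0.03,0.05,0],[0.02,0.04,0],[0.005,0.005,0],[0,0,0]],"turn":[0.1,0.1,0.1,0.1,0.1,0.06,0,0]}' 1
python3 - <<'E'
from h import *
from scipy.spatial.transform import Rotation as Ro
o=readout.get_obs();R=Ro.from_euler('xyz',o['tool_rot'],degrees=True).as_matrix();print(R[:,1],R[:,0],o['tool_pos'],o['qpos'])
snap('top','top1');snap('side','side1')
E
```

```text
time_s: 4.95
tool_pos: [0.5544, 0.0597, 0.307]
tool_rot: [64.4, 89.2, -23.3]
force: [-0.2, -1.3, -0.8]
grip_width: 0.0872
[0.99912894 0.03996663 0.01200104] [ 0.01222101 -0.00526408 -0.99991146] [0.55440949 0.05974902 0.30703377] [ 34.08912146   8.88022947 -48.18984313  87.96674337   7.08810046
  85.50808462 -11.95342993]
```

View pics/side1.png

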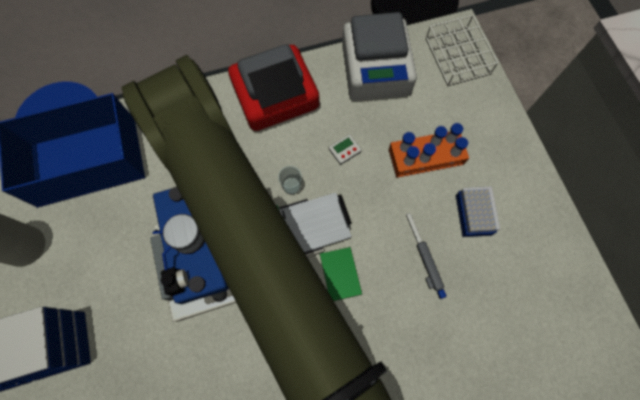

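View pics/top1.png

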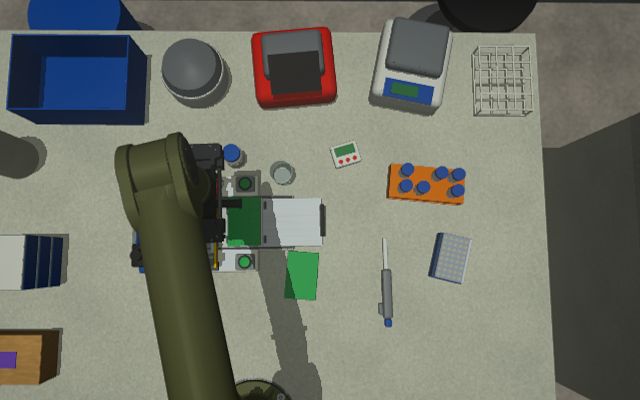

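```bash
python3 -m pendant '{"xyz":[[-0.0025,-0.0165,0],[0,0,-0.01],[0,0,-0.025],[0,0,-0.025],[0,0,-0.02],[0,0,0]],"turn":[-0.02,0,0,0,0,0]}' 1
```

```text
time_s: 5.8
tool_pos: [0.5494, 0.0326, 0.2232]
tool_rot: [46.8, 89.1, -43.1]
force: [-0.1, -1.0, 0.9]
grip_width: 0.0869
```

```bash
python3 -m pendant '{"xyz":[[0.0015,0.007,-0.01],[0,0,-0.01],[0,0,-0.006],[0,0,0],[0,0,0]],"turn":[0.012,0,0,0,0]}' 1
```

```text
time_s: 6.42
tool_pos: [0.552, 0.0398, 0.1973]
tool_rot: [52.7, 88.9, -36.5]
force: [-0.1, 0.6, 0.7]
grip_width: 0.0872
```

Run:
```python
from h import *
im=snap('top','top2')
cv2.imwrite('pics/top2z.png',cv2.cvtColor(cv2.resize(im[130:290,120:340],None,fx=3.5,fy=3.5),cv2.COLOR_RGB2BGR))
print(readout.get_obs()['tool_pos'])
```

```text
[0.55202349 0.03978963 0.19729577]
```

View pics/top2z.png

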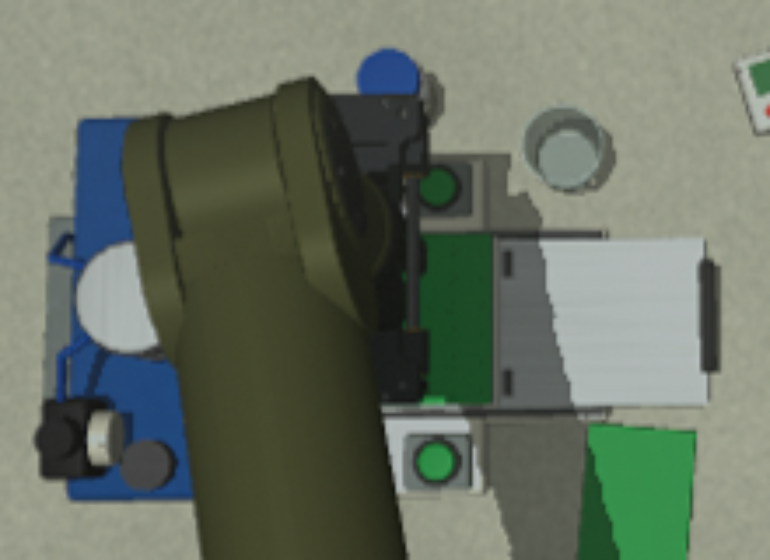

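```bash
python3 -m pendant '{"xyz":[[0,0.002,-0.006],[0,0,0],[0,0,0],[0,0,0],[0,0,0],[0,0,0]],"turn":[0,0,0,0,0,0]}' 0 30
```

```text
time_s: 7.22
tool_pos: [0.5524, 0.0419, 0.1915]
tool_rot: [54.2, 88.9, -35.0]
force: [0.1, -0.1, 0.9]
grip_width: 0.0353
```

```bash
python3 -m pendant '{"xyz":[[0,0,0],[0,0,0],[0,0,0],[0,0,0]],"turn":[0,0,0,0]}' 0 30
```

```text
time_s: 7.72
tool_pos: [0.5526, 0.0419, 0.1915]
tool_rot: [55.0, 88.9, -34.2]
force: [0.4, -0.8, -0.4]
grip_width: 0.0193
```

```bash
python3 -m pendant '{"xyz":[[0,0,0.006],[0,0,0.012],[0,0,0.012],[0,0,0]],"turn":[0,0,0,0]}' 0 40
```

```text
time_s: 8.22
tool_pos: [0.5528, 0.0419, 0.2222]
tool_rot: [58.2, 88.9, -31.0]
force: [2.3, 0.4, -4.5]
grip_width: 0.0192
```

```bash
python3 -m pendant '{"xyz":[[0,0,0.012],[0,0,0.016],[0,0,0.016],[0,0,0.014],[0,0,0.01],[0,0,0.004],[0,0,0]],"turn":[0,0,0,0,0,0,0]}' - 40
python3 - <<'E'
from h import *
for c in ['top','side']:
    read_camera(c)
    for n in ['bar_pivot','bar_grip','slot_seat']: pp(c,n)
E
```

```text
time_s: 9.1
tool_pos: [0.5527, 0.0419, 0.2996]
tool_rot: [58.4, 88.9, -30.8]
force: [3.0, -0.5, -4.0]
grip_width: 0.0188
top bar_grip [0.5486 0.0503 0.3128] 0.46
side bar_pivot [ 0.3628 -0.3504  0.0012] 0.7
side bar_grip [ 0.6555 -0.0659  0.0027] 0.47
```

```bash
python3 -m pendant '{"xyz":[[0.0085,0,0.004],[0.0085,0,0.0035],[0.0075,0,0.0025],[0.0075,0.0005,0.002],[0,0,0]],"turn":[0,0,0,0,0]}' - 40
```

```text
time_s: 10.12
tool_pos: [0.5819, 0.0423, 0.3092]
tool_rot: [9.2, 89.4, -80.0]
force: [-1.9, 0.2, -5.5]
grip_width: 0.0187
```

```bash
python3 -m pendant '{"xyz":[[0.008,0,0.0025],[0.008,0.0005,0.0018],[0.008,0,0.001],[0.008,0,0.0006],[0.006,0,0.0003],[0,0,0]],"turn":[0,0,0,0,0,0]}' - 40
```

```text
time_s: 10.88
tool_pos: [0.6217, 0.0429, 0.3151]
tool_rot: [-8.1, 89.4, -97.3]
force: [-2.9, 0.5, -5.5]
grip_width: 0.0188
```

```bash
python3 -m pendant '{"xyz":[[0.0015,0,0],[0,0,0]],"turn":[0,0]}' - 40
python3 - <<'E'
from h import *
for c in ['top','side']:
    im=snap(c,c+'3')
    for n in ['bar_pivot','bar_grip','slot_seat','catch_pin']: pp(c,n)
    a=im[130:290,120:340];cv2.imwrite('pics/%s3z.png'%c,cv2.cvtColor(cv2.resize(a,None,fx=3.5,fy=3.5),cv2.COLOR_RGB2BGR))
E
```

```text
time_s: 11.12
tool_pos: [0.6231, 0.0429, 0.315]
tool_rot: [-9.8, 89.4, -98.9]
force: [-2.4, 1.4, -5.4]
grip_width: 0.0191
top bar_grip [ 0.3649 -0.3486 -0.0055] 0.18
side catch_pin [0.6237 0.0905 0.2483] 0.93
```

View pics/side3z.png

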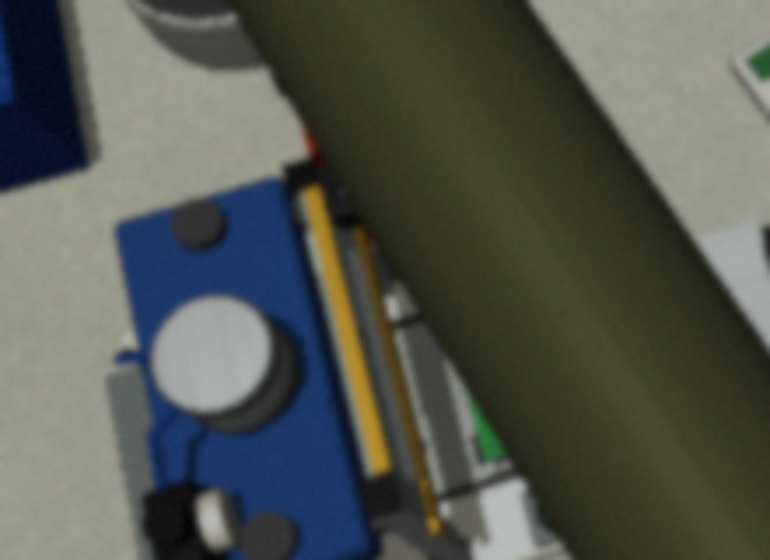

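```bash
python3 -m pendant '{"xyz":[[0,0,-0.004],[0,0,-0.005],[0,0,-0.005],[0,0,-0.003],[0,0,0]],"turn":[0,0,0,0,0]}' - 40
```

```text
time_s: 12.25
tool_pos: [0.623, 0.0429, 0.2991]
tool_rot: [-1.1, 89.4, -90.3]
force: [-4.3, 0.7, -4.3]
grip_width: 0.0186
```

```bash
python3 -m pendant '{"xyz":[[-0.001,0,-0.003],[0,0,-0.002],[0,0,0]],"turn":[0,0,0]}' - 40
```

```text
time_s: 12.62
tool_pos: [0.6231, 0.0429, 0.2991]
tool_rot: [27.0, 89.2, -62.3]
force: [-4.0, 0.6, -4.1]
grip_width: 0.0192
```

```bash
python3 -m pendant '{"xyz":[[0,0,-0.003],[0,0,-0.003],[0,0,0]],"turn":[0,0,0]}' - 40
python3 -c "
from h import *
o=readout.get_obs();print(o['tool_pos'],o['force'],o['qpos'])"
```

```text
time_s: 13.0
tool_pos: [0.6234, 0.0428, 0.299]
tool_rot: [38.7, 88.9, -50.5]
force: [-3.4, -0.8, -4.0]
grip_width: 0.019
[0.6234453  0.04283345 0.29898545] [-3.4104823  -0.81843152 -3.96760511] [ 29.11935153  18.88939647 -46.61467066  79.30275171  14.5943857
  87.13016463 -15.78325787]
```

```bash
python3 -m pendant '{"xyz":[[0,0,0.003],[0,0,0]],"turn":[0,0]}' - 40; python3 -m pendant '{"xyz":[[0,0,-0.005],[0,0,-0.003]],"turn":[0,0]}' - 40
python3 -c "
from h import *
o=readout.get_obs();print(o['tool_pos'],o['force'],o['qpos'])"
```

```text
time_s: 13.25
tool_pos: [0.6235, 0.0428, 0.3003]
tool_rot: [36.8, 89.0, -52.4]
force: [-2.4, 1.2, -5.5]
grip_width: 0.0191
time_s: 13.5
tool_pos: [0.624, 0.0428, 0.2984]
tool_rot: [44.2, 88.8, -45.1]
force: [-8.6, -0.6, 11.7]
grip_width: 0.0189
[0.62395667 0.04280346 0.2983983 ] [-8.59218124 -0.5816253  11.74961994] [ 29.16868172  18.78739727 -46.64361203  79.4857379   14.65729005
  86.84816752 -15.8256916 ]
```

```bash
python3 -m pendant '{"xyz":[[-0.003,0,0.003],[-0.003,0,0]],"turn":[0,0]}' - 40;python3 -m pendant '{"xyz":[[-0.003,0,0],[0,0,0]],"turn":[0,0]}' - 40
```

```text
time_s: 13.75
tool_pos: [0.6206, 0.0428, 0.3017]
tool_rot: [56.4, 88.5, -32.9]
force: [7.4, 1.4, -4.4]
grip_width: 0.0189
time_s: 14.0
tool_pos: [0.6211, 0.0428, 0.3018]
tool_rot: [67.3, 88.1, -22.0]
force: [-1.0, 0.5, -1.9]
grip_width: 0.0188
```

```bash
python3 -m pendant '{"xyz":[[0,0,-0.003],[0,0,-0.003]],"turn":[0,0]}' - 40
python3 -c "
from h import *
from scipy.spatial.transform import Rotation as Ro
o=readout.get_obs();print(o['tool_pos'],o['force'],Ro.from_euler('xyz',o['tool_rot'],degrees=True).as_matrix().round(3))
for c in ['side','top']:
    im=snap(c,c+'4')
    for n in ['bar_pivot','bar_grip','slot_seat','catch_pin','guard']: pp(c,n)
    for n in ['guard','bar']: pp(c,n,spot_in)
v=np.array([.5197,.163,1.590])
for H in [.085,.091]:
  for l in [(-.072,-.102,.07+H),(-.072,.102,.07+H)]:
    a=v[2];p=[v[0]+np.cos(a)*l[0]-np.sin(a)*l[1],v[1]+np.sin(a)*l[0]+np.cos(a)*l[1],l[2]]
    print(H,px('side',p),px('top',p))
"
```

```text
time_s: 14.25
tool_pos: [0.6214, 0.0428, 0.2983]
tool_rot: [67.5, 87.9, -21.9]
force: [-4.3, -1.5, 13.2]
grip_width: 0.0185
[0.62135984 0.04275012 0.29833443] [-4.31516965 -1.5490644  13.22706467] [[ 0.033  0.999  0.012]
 [-0.013  0.012 -1.   ]
 [-0.999  0.033  0.014]]
side bar_pivot [ 0.3629 -0.3512  0.003 ] 0.65
side slot_seat [ 7.157e-01 -2.440e-01  6.000e-04] 0.57Traceback (most recent call last):
  File "<string>", line 7, in <module>
    for n in ['bar_pivot','bar_grip','slot_seat','catch_pin','guard']: pp(c,n)
                                                                       ~~^^^^^
  File "h.py", line 12, in pp
    for d in f(cam,n)[:2]: print(cam,n,np.round(w(cam,d['at']),4),round(d['score'],2))
             ~^^^^^^^
ValueError: it knows: bar_grip, bar_pivot, beaker, catch_pin, mat_stack, pipette, press, reagent, slot_seat, tab_face, timer, tip_box, tube_rack
```

```bash
cat > ov.py <<'E'
from h import *
import sys
v=np.array([.5197,.163,1.590]);a=v[2]
def wd(l): return [v[0]+np.cos(a)*l[0]-np.sin(a)*l[1],v[1]+np.sin(a)*l[0]+np.cos(a)*l[1],l[2]]
if __name__=='__main__':
  for H in [0,.075,.085,.09]:
    print(H,*[px(c,wd((x,y,.07+H))) for c in ['side','top'] for x,y in [(-.072,-.102),(-.072,.102)]])
  for c,n in [('side','side0'),('side','side4')]:
    im=cv2.imread(f'pics/{n}.png');z=im[165:305,190:300];z=cv2.resize(z,None,fx=5.4,fy=4.2,interpolation=cv2.INTER_NEAREST);cv2.imwrite(f'pics/{n}zz.png',z)
E
python3 ov.py
```

```text
0 [233.1 204.6] [253.6 280.5] [219.5 183.1] [219.2 261.6]
0.075 [227.1 195.4] [248.7 276.2] [213.9 178.6] [213.4 261.9]
0.085 [226.2 194. ] [248.  275.6] [213.1 177.9] [212.6 262. ]
0.09 [225.8 193.4] [247.7 275.3] [212.7 177.6] [212.2 262. ]
```

View pics/side0zz.png

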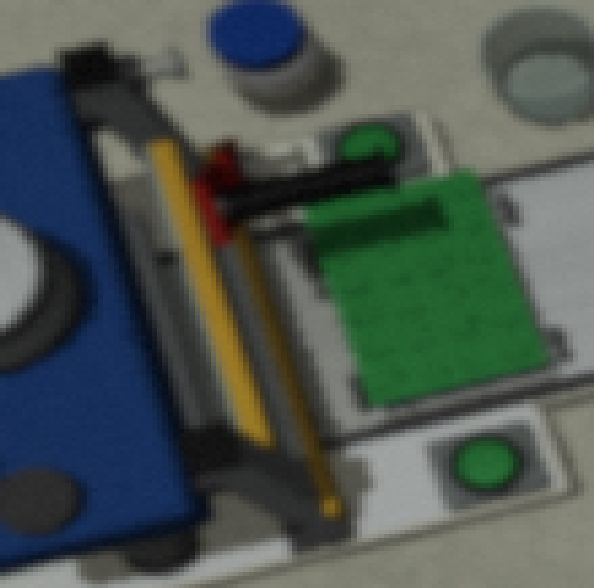

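View pics/side4zz.png

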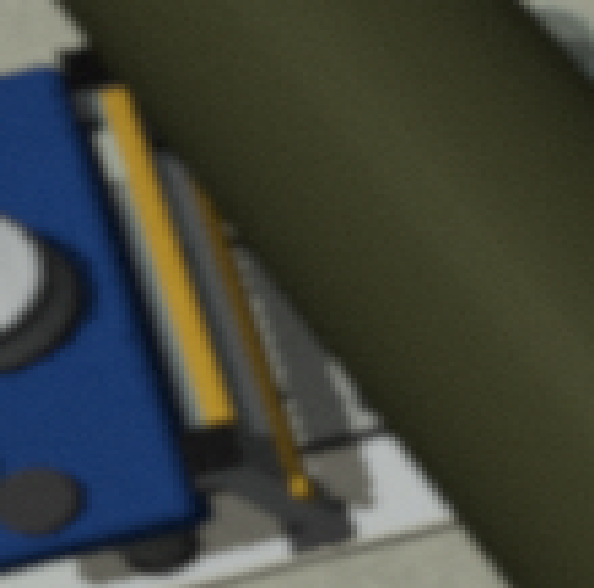

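```bash
python3 -m pendant '{"xyz":[[0.001,0,0.0015],[0,0,0]],"turn":[0,0]}' - 40; python3 -m pendant '{"xyz":[[0,0,0],[0,0,0],[0,0,0]],"turn":[0,0,0]}' - 5
```

```text
time_s: 14.75
tool_pos: [0.6214, 0.0428, 0.2988]
tool_rot: [65.2, 88.1, -24.1]
force: [0.3, -0.7, -0.5]
grip_width: 0.0185
time_s: 15.12
tool_pos: [0.6217, 0.0427, 0.2989]
tool_rot: [65.8, 88.0, -23.5]
force: [-1.2, 0.2, -1.8]
grip_width: 0.02
```

```bash
python3 -m pendant '{"xyz":[[0,0,0],[0,0,0],[0,0,0],[0,0,0],[0,0,0]],"turn":[0,0,0,0,0]}' 1
python3 - <<'E'
from h import *
for c in ['side','top']:
    read_camera(c)
    for n in ['bar_pivot','bar_grip','slot_seat','catch_pin']: pp(c,n)
E
```

```text
time_s: 15.75
tool_pos: [0.6237, 0.0427, 0.3007]
tool_rot: [69.5, 87.7, -19.8]
force: [-0.5, -0.1, -0.2]
grip_width: 0.0616
side catch_pin [0.6225 0.092  0.2472] 0.8
top bar_grip [0.6177 0.0519 0.3096] 0.64
top bar_grip [ 0.5301 -0.1776  0.0574] 0.36
```

```bash
python3 -m pendant '{"xyz":[[0,0,0.005],[0,0,0.03],[0,0,0.03],[0,-0.04,0],[0,-0.06,0],[0,-0.06,0],[0,-0.06,0],[0,-0.05,0]],"turn":[0,0,0,0,0,0,0,0]}' 1
python3 - <<'E'
from h import *
for c in ['side','top']:
    im=snap(c,c+'5')
    for n in ['bar_pivot','bar_grip','slot_seat','catch_pin','tab_face']: pp(c,n)
im=cv2.imread('pics/side5.png');cv2.imwrite('pics/side5z.png',cv2.resize(im[160:300,190:370],None,fx=4,fy=4))
E
```

```text
time_s: 17.25
tool_pos: [0.623, -0.2273, 0.372]
tool_rot: [72.7, 87.4, -15.9]
force: [0.8, -0.1, -0.3]
grip_width: 0.0872
side bar_pivot [0.6225 0.0929 0.1579] 0.86
side bar_grip [0.619  0.0482 0.3139] 0.6
side slot_seat [0.614  0.0918 0.2479] 0.81
side catch_pin [0.6237 0.0912 0.2478] 0.88
side tab_face [ 0.5236 -0.1816  0.063 ] 0.57
top bar_pivot [0.623  0.0949 0.1511] 0.67
top bar_grip [0.6186 0.0524 0.3097] 0.94
top slot_seat [0.624  0.0951 0.2459] 0.89
top catch_pin [0.6281 0.0909 0.2413] 0.79
top tab_face [ 0.5297 -0.1774  0.0571] 0.88
```

View pics/side5z.png

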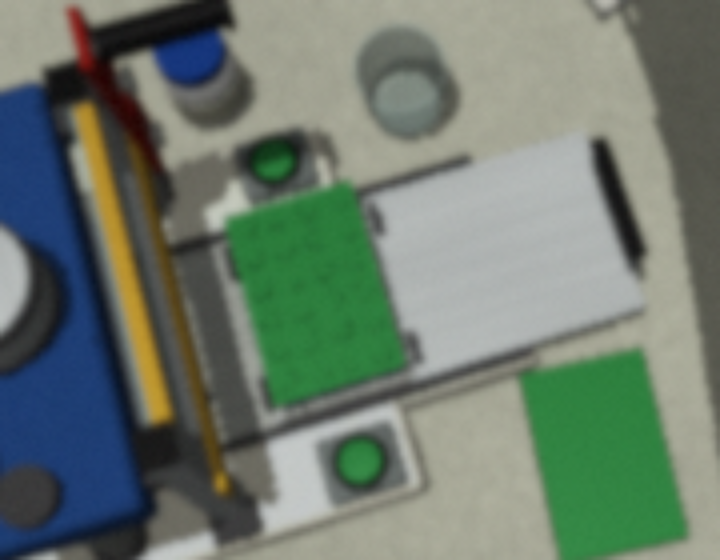

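Run:
```python
from h import *
print([px('top',(.554,.06,z)) for z in (.3,.4,.5,.6)])
print([px('top',(.623,-.2273,z)) for z in (.4,.5,.6,.7)])
print(px('top',(.5,.06,.6)),readout.get_obs()['qpos'])
```

```text
[array([214.2, 199. ]), array([204.1, 193. ]), array([191.5, 185.5]), array([175.6, 175.9])]
[array([352.4, 158.1]), array([357.3, 146.6]), array([363.5, 132.1]), array([371.6, 113.2])]
[174.4 211.3] [ 46.03390347  20.97108405 -40.78902767  67.33661832  13.88107997
  93.78455458  10.31198207]
```

View pics/top5.png

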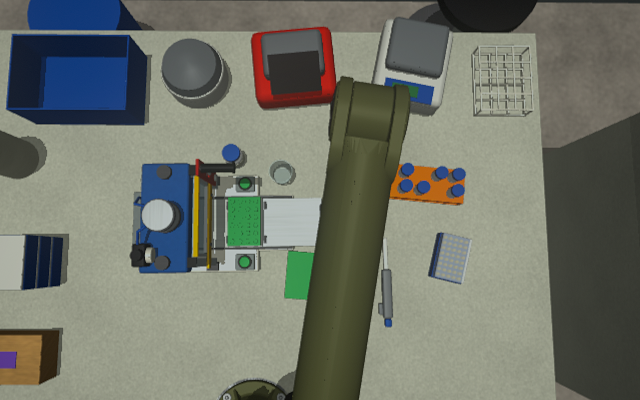

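```bash
python3 -m pendant '{"xyz":[[-0.03,-0.003,-0.02],[-0.04,-0.003,-0.04],[-0.04,-0.002,-0.05],[0,0,-0.05],[0,0,-0.05],[0,0,-0.04],[0,0,-0.03],[0,0,0]],"turn":[0,0,0,0,0,0,0,0]}' 0
```

```text
time_s: 18.85
tool_pos: [0.5096, -0.2281, 0.0859]
tool_rot: [69.9, 87.2, -18.3]
force: [-0.3, -0.1, 0.9]
grip_width: 0.0151
```

```bash
python3 -m pendant '{"xyz":[[0,0,-0.02],[0,0,-0.012],[0,0,0],[0,0.012,0],[0,0.015,0]],"turn":[0,0,0,0,0]}' 0
python3 - <<'E'
from h import *
for c in ['side','top']: snap(c,c+'6')
E
```

```text
time_s: 19.48
tool_pos: [0.5126, -0.2015, 0.056]
tool_rot: [68.7, 86.8, -19.6]
force: [0.4, 0.6, 0.8]
grip_width: 0.0003
```

View pics/top6.png

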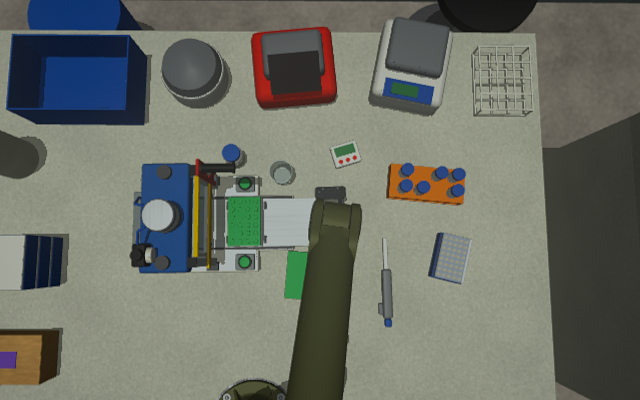

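```bash
python3 -m pendant '{"xyz":[[0,0.012,0],[0,0.02,0],[0,0.025,0],[0,0.025,0],[0,0.02,0]],"turn":[0,0,0,0,0]}' 0
```

```text
time_s: 20.2
tool_pos: [0.5113, -0.0952, 0.0564]
tool_rot: [64.4, 86.8, -23.9]
force: [0.4, -2.2, -0.3]
grip_width: 0.0007
```

```bash
python3 -m pendant '{"xyz":[[0,0.015,0],[0,0.015,0],[0,0.008,0],[0,0,0]],"turn":[0,0,0,0]}' 0
python3 - <<'E'
from h import *
for c in ['side','top']:
  snap(c,c+'7')
  for n in ['tab_face','bar_grip','slot_seat']: pp(c,n)
E
```

```text
time_s: 20.7
tool_pos: [0.5107, -0.0523, 0.0564]
tool_rot: [64.2, 86.8, -23.9]
force: [0.9, 0.2, -0.3]
grip_width: 0.0004
side tab_face [ 0.5231 -0.0363  0.0597] 0.7
side bar_grip [0.6181 0.0426 0.3104] 0.62
side slot_seat [0.6167 0.094  0.248 ] 0.72
top bar_grip [0.6194 0.0515 0.304 ] 0.81
top slot_seat [0.6248 0.0929 0.2424] 0.85
```

View pics/top7.png

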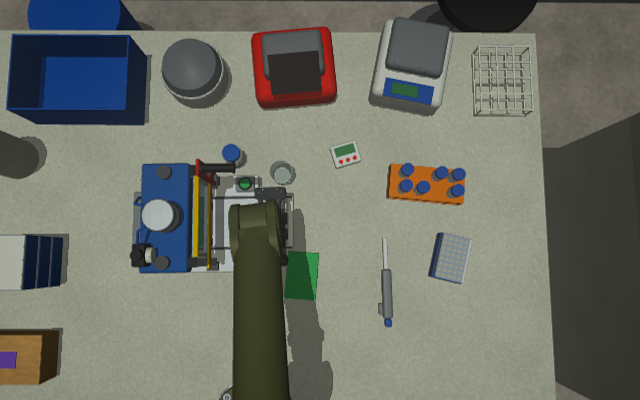

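```bash
python3 -m pendant '{"xyz":[[0,0.005,0],[0,0.004,0]],"turn":[0,0]}' 0;python3 -m pendant '{"xyz":[[0,0.004,0],[0,0.003,0]],"turn":[0,0]}' 0
```

```text
time_s: 21.35
tool_pos: [0.5106, -0.0457, 0.0564]
tool_rot: [62.5, 86.8, -25.7]
force: [-0.5, -1.3, -0.3]
grip_width: 0.0004
time_s: 21.6
tool_pos: [0.5105, -0.0444, 0.0565]
tool_rot: [55.4, 86.5, -33.0]
force: [0.3, -9.4, -0.3]
grip_width: 0.0009
```

```bash
python3 -m pendant '{"xyz":[[0,0.005,0],[0,0.005,0]],"turn":[0,0]}' 0;python3 -m pendant '{"xyz":[[0,0.005,0],[0,0.005,0]],"turn":[0,0]}' 0
```

```text
time_s: 21.85
tool_pos: [0.5104, -0.0446, 0.0567]
tool_rot: [46.1, 86.1, -42.6]
force: [1.2, -12.0, -1.3]
grip_width: 0.0005
time_s: 22.1
tool_pos: [0.5103, -0.045, 0.0568]
tool_rot: [39.1, 85.6, -50.0]
force: [1.4, -12.6, -0.8]
grip_width: 0.0005
```

```bash
python3 -m pendant '{"xyz":[[0,-0.02,0],[0,-0.05,0],[0,-0.05,0],[0,-0.05,0],[0,-0.02,0.03],[-0.01,-0.02,0.05],[-0.01,-0.02,0.05],[0,0,0]],"turn":[0,0,0,0,0,0,0,0]}' 0
python3 - <<'E'
from h import *
for c in ['side','top']:
  snap(c,c+'8')
  for n in ['tab_face','bar_pivot','bar_grip','slot_seat','catch_pin','beaker','mat_stack','reagent']: pp(c,n)
print(readout.get_obs()['force'])
im=cv2.imread('pics/side8.png');cv2.imwrite('pics/side8z.png',cv2.resize(im[160:300,150:350],None,fx=4,fy=4))
E
```

```text
time_s: 23.1
tool_pos: [0.4905, -0.2768, 0.1904]
tool_rot: [43.5, 85.7, -45.3]
force: [0.1, 0.7, -0.1]
grip_width: 0.0008
side tab_face [ 0.5222 -0.0295  0.0611] 0.77
side bar_pivot [0.6245 0.0951 0.1553] 0.71
side bar_grip [0.6192 0.0465 0.3152] 0.82
side slot_seat [0.6161 0.0922 0.2457] 0.73
side slot_seat [ 0.6567 -0.0671  0.0026] 0.34
side catch_pin [0.6246 0.0893 0.2468] 0.79
side beaker [ 0.6532 -0.0649  0.0049] 0.74
side mat_stack [ 3.764e-01 -1.208e-01 -1.000e-04] 0.87
side reagent [0.6974 0.0621 0.0017] 0.67
side reagent [0.5178 0.1632 0.002 ] 0.21
top tab_face [ 0.5279 -0.0266  0.0572] 0.89
top bar_pivot [0.6256 0.0973 0.1516] 0.81
top bar_grip [0.6191 0.0486 0.3076] 0.72
top slot_seat [0.6227 0.096  0.2433] 0.92
top catch_pin [0.6253 0.0905 0.245 ] 0.68
top catch_pin [ 0.6973  0.0635 -0.0018] 0.39
top beaker [ 0.6582 -0.0646 -0.0041] 0.95
top mat_stack [ 0.3835 -0.1205 -0.0033] 0.93
top reagent [ 0.6987  0.0622 -0.0022] 0.88
top reagent [0.6239 0.0956 0.1507] 0.41
[-0.52176961 -0.41260717 -0.39956539]
```

View pics/side8z.png

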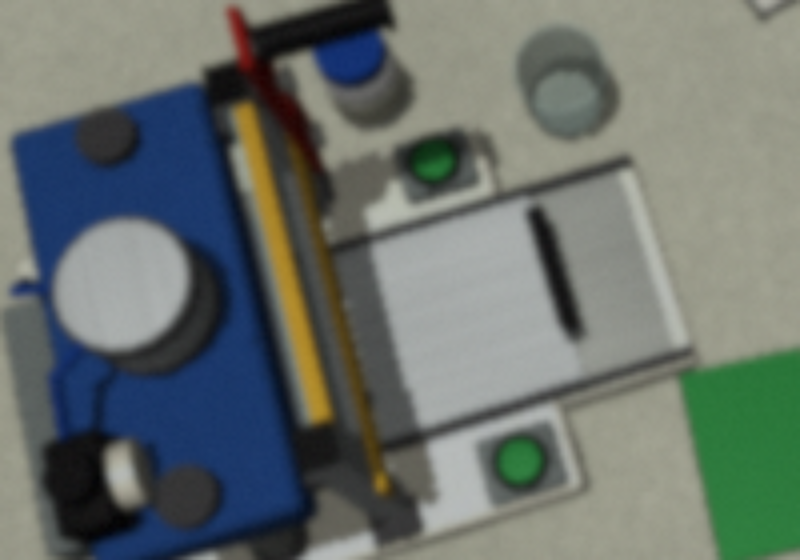

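View pics/top8.png

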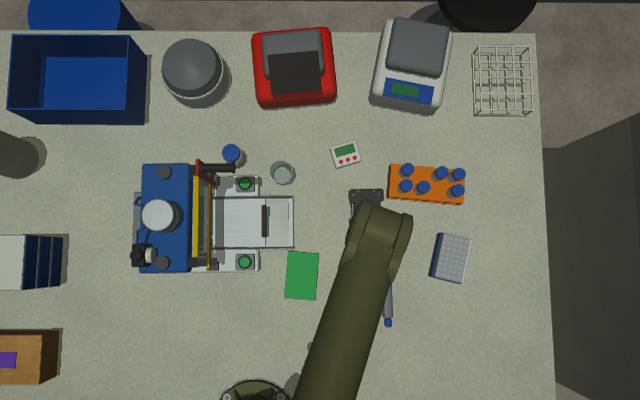

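```bash
python3 -c "
from cell import sign_off
print(sign_off())"
```

```text
the job is handed in; nothing more can be done
None
```

I lifted the guard by the bar's grip, hooked the slot over the catch pin and let go. I then pushed the carrier in with shut fingers until it met its stop, backed off and handed the job in at about 24 s.

Last checks, all from the camera networks and the wrist force:

| What | Measured | Target |
|---|---|---|
| Bar pivot height | 152–155 mm, so the guard is at about 82–85 mm | 80–91 mm |
| Bar lean | about 0.03 rad | within 0.08 rad |
| Slot seat to catch pin | 6–9 mm apart, within the networks' error of a few mm | below 7 mm |
| Push tab | world y −0.027 to −0.030 m; home is about −0.030 | within 4 mm of home |

- **Carrier stop:** it stopped firmly at about 12 N, and a further push did not move it.
- **Bystanders:** the beaker, mat stack and reagent jar are where they started, to within about 7 mm (network error). I judged the other four only by eye in the last top picture.
- **Robot:** the arm stands clear of everything, with only noise on the wrist force.

- **Disagreement:** from the tool height while seating the hook, I estimated the guard at about 90 mm, about 5 mm above what the cameras then showed. A sideways test of the bar and the pictures after release showed the pin in the slot.
- **Tool tilt:** the tool had tilted about 4° by the end, with no effect that I saw.

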